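Close up the cold-brew canister: strainer in, bayonet cover locked

TASK

Close up the cold-brew canister: lay the large strainer flat on the ledge inside its mouth, knob up, then put the cover on, turning it until its lugs drop through the notches of the rim and it sits fully down. Then turn the cover clockwise, seen from above, as far as it will go, so that it is locked, and let go. Leave the small strainer, the tall bottle, the pen cup, the duck and the food tub where they stand.

Things in the scene. Friction and masses are not known exactly. Their poses are not given: they have to be found in the camera images.
- canister: Steel canister, 108 mm across, 110 mm tall, bolted down by a 128 mm foot plate; fixed, rigid. Origin: centre of its underside, z up. A tap on its -x side reaches 83 mm from the axis, 61 mm high. Mouth in its top, 80 mm across, in a lip 6 mm thick with one notch on the +y and one on the -y side. Below the lip a groove 11 mm high (z 93 to 104 mm), 96 mm across.
- mouth (a point): Centre of the canister's mouth, level with the top of the rim (z = 110 mm); axes as the canister's.
- notch (a point): The canister's +y notch at the rim's top, 44 mm from the axis (the other is across from it, at -y). Each notch is 24 mm wide and reaches 48 mm from the axis. From the notches the cover's lugs turn in the groove about 62 degrees clockwise (seen from above) to a rigid stop; counterclockwise only 5 degrees. No spring; the turn is nearly free.
- ledge (a point): Centre of the ledge ring in the canister for the large strainer, 27 mm below the rim (z = 83 mm). The bore above it is 80 mm across up to the groove; the ring's opening is 58 mm.
- cover: Black bayonet cover, about 220 g, standing on its skirt at the start. Origin: centre of the skirt's underside, z up. Skirt 75 mm across (71 at its lower edge), z 0 to 21 mm, hollow (62 mm across, 29 deep); flange 102 mm across, z 21 to 26; dome 72 mm across up to z = 33. Dropped in, the flange lies on the rim and the origin is 89 mm above the canister's underside.
- cover_bar (a point): Middle of the cover's upright grip bar, 55 mm above the cover's origin. The bar is 14 mm thick (cover's x), 70 mm long (cover's y), from z = 33 to 64 mm.
- cover_lug (a point): Outer end of the cover's lug on its +y side; the other is across from it at -y, so a half turn makes no difference. Each is 16 mm wide, reaches 45 mm from the axis, z 6 to 13 mm over the cover's origin, under an end of the bar; bright marks on the flange show them. While the lugs ride on the rim the cover's origin is at z = 104 mm, the skirt 6 mm deep in the mouth.
- strainer: Large strainer: round perforated aluminium disk 71 mm across, 4 mm thick, with a round upright knob in the middle, 16 mm across, up to 29 mm above the disk's underside; 80 g. Origin: centre of the underside, z up. It starts flat on the table and belongs on the canister's ledge, where it has 4.5 mm of play to each side.
- strainer_knob (a point): Point to grip on the large strainer's knob, on its axis 19 mm above the underside.
- small_strainer: Small strainer of another vessel, same make and height but only 52 mm across (it would fall through the ledge). Origin: centre of the underside. Not used.
- balm_bottle: Beige bottle with a carrying loop on its cap, 38 x 58 mm, 239 mm tall, upright: taller than everything else near the work, so parts must be carried round or well over it. Origin: centre of the underside. Not to be moved.
- pen_cup: Cup with pens, 73 mm across, 179 mm tall to the pen tips. Origin: centre of the underside. Not to be moved.
- rubber_duck: Rubber duck, 103 x 154 x 129 mm. Origin: centre of the underside. Not to be moved.
- food_tub: White food tub with red rim, 98 x 106 x 50 mm. Origin: centre of the underside. Not to be moved.
Mind the look-alikes: they are no part of the job. Leave any brown or yellow look-alike of the strainer alone.

How it is judged:
By the outcome, as a careful person would: the job done as asked, in the order asked, and still so for the second after the job is handed in, with the robot touching nothing.
It also fails if it takes over 67 s, if anything falls off the work surface, if the arm or the gripper's body presses on something with over 40 N, if the wrist force passes 120 N, or if a joint passes its speed limit or range.

ROBOT

A 7-joint arm with a two-finger parallel gripper is mounted at the origin on the work surface; the furniture and walls round the work are solid. World frame = base frame: x ahead of the robot, y to its left, z up, the work surface at z = 0. Lengths are in m, angles in degrees, forces in N, time in s.
With the tool pointing down it reaches from about 0.425 to 0.875 m from the base axis. Payload 4.7 kg.
Tool frame: the origin (TCP) lies at the very end of the fingers, on their centre line; the grasp point (between the pads) lies env.hold_point_z behind it (env.hold_point_z is the distance from the TCP to the grasp point, in m); z points along the fingers, y is the line along which they close (so a half turn about z gives the same grasp; the last joint's range is limited). The gripper opens to 87 mm and grips with 3 to 60 N. Pads are 19 mm wide; open, the fingers measure 117 mm over their backs; the gripper's body (75 mm by 190 mm) begins 51 mm behind the grasp point.
Start: joints at [74.605, 18.392, -4.016, 83.108, 1.295, 78.541, -3.26], TCP at [0.181, -0.624, 0.223] pointing down, gripper open.
Joint ranges: [-163.93, 163.93], [-17.29, 119.83], [-79.2, 71.16], [3.27, 140.29], [-89.18, 269.18], [5.43, 117.66], [-154.24, 154.24]. Speed limits (degrees/s): [147.25, 147.25, 180, 180, 180, 180, 180].

INTERFACE

Orientations are given as [roll, pitch, yaw] about the fixed x, y, z axes, in that order (R = Rz(yaw) Ry(pitch) Rx(roll)).
In Python, from cell import env gives the robot as it stands.
- The arm moves only by the shell command python3 -m jog 'ROWS' [FORCE]. ROWS is JSON, a list of rows, each an object with "dp": the shift along the tool's x, y, z in cm, a list of three; "twist": the turn about the tool's z in degrees; "fingers": the opening, from 0 (shut) to 1 (fully open). A call has 1 to 8 rows; each row is the pose to reach, as a shift and turn from the pose commanded when the call began, along the tool's axes at that moment; what a row does not reach only later rows make up. A row lasts 1/8 s, in which the tool goes at most 62.5 mm and 10.7 degrees, less where a joint would pass 70% of its speed; a pose out of reach is approached as far as the arm can. A call with a gripper value outside its range is refused whole. The fingers move at their own pace and stop on an object; FORCE is the grip in N (left out, the last holds). Time passes only in rows, so rows that repeat a pose let the fingers close. It gives the time, the measured TCP pose, the force, the opening and the grip force at its end, in the units of the state.
- env.get_obs(): the state, without advancing time (a new reading comes with each control period).
- env.read_camera(name): name is "scene" or "top"; returns a dict with "pixels" (480x640x3 uint8, blue, green, red), "depth" (480x640 float32, m along the optical axis (not along the pixel's ray), 0 where there is no reading), "fx", "fy", "cx", "cy" (pixels), "rvec" (rotation vector, rad) and "tvec" (3), from world to camera coordinates, as OpenCV has them. Camera axes: x right, y down, z forward; pixel columns grow to the right and rows downward; lengths in m; the calibration is good to about 2 mm. A picture is of the moment at which its call begins.
- env.sign_off(): hands the job in; it is judged then, once.
The state is a dict: "time_s": time; "qpos": joint angles; "joint_velocities": joint speeds; "effort": joint torques, N m; "tool_pos": TCP position; "tool_rot": TCP orientation; "force": force on the tool from outside, world axes, zero at the start; "wrist_torque": the same for the moment, N m; "grip_width": finger opening in m; "grasp_force": force on a finger pad.
Only numpy, scipy, OpenCV 4.12 (cv2) and the standard library are available. Lean on these libraries where they do the work, as an engineer would, in place of code of your own. Each camera call takes 0.05 s, during which the arm holds its last target. There are 200 camera calls.

## Working session

There is one attempt and no reset: what is moved stays moved. The work goes in short steps, Python scripts to look and compute and a shell command to move; the robot and the scene stay as the last step left them, time stands still between calls to the robot, and variables do not carry over. Pictures are saved under pics/ and viewed, at most 10 in all, crops included, and the job is handed in when it is done.

```bash
ls; mkdir -p pics; cat > h.py <<'E'
import numpy as np, cv2
from cell import env
def cam(n):
    c=env.read_camera(n); R=cv2.Rodrigues(np.array(c["rvec"],float))[0]; t=np.array(c["tvec"],float).ravel()
    c["R"],c["t"]=R,t; return c
def cloud(c):
    v,u=np.mgrid[0:480,0:640]; d=c["depth"]
    P=np.stack([(u-c["cx"])/c["fx"]*d,(v-c["cy"])/c["fy"]*d,d],-1)
    return (P-c["t"])@c["R"]
def onplane(c,u,v,z):
    r=np.array([(u-c["cx"])/c["fx"],(v-c["cy"])/c["fy"],1.])@c["R"]; o=-c["R"].T@c["t"]
    return o+r*(z-o[2])/r[2]
E
python3 - <<'E'
from h import *
for n in("scene","top"):
    c=cam(n); cv2.imwrite(f"pics/{n}0.png",c["pixels"]); print(n,-c["R"].T@c["t"],c["R"].round(2).tolist(),c["fx"]); np.savez(f"{n}0.npz",**{k:c[k] for k in c})
o=env.get_obs(); print(o,env.hold_point_z)
E
```

```text
pics
scene [-0.16666932 -1.2712758   0.73711487] [[0.84, -0.54, 0.0], [-0.23, -0.35, -0.91], [0.49, 0.76, -0.42]] 542.262954956795
top [ 0.44418286 -0.07231379  1.32302876] [[0.01, -1.0, 0.0], [-0.99, -0.01, -0.13], [0.13, -0.0, -0.99]] 502.8182111073571
{'time_s': 0.1, 'qpos': array([74.60451159, 18.43547674, -4.01436393, 83.16868283,  1.29573016,
       78.53948515, -3.26107709]), 'joint_velocities': array([-0.01876123, -0.01101905, -0.01595747, -0.22609371,  0.12824073,
        0.01619799, -0.01542716]), 'effort': array([-5.55401493e-05, -4.92574382e+01, -4.05878741e-01, -3.13395309e+01,
       -6.42636954e-02,  3.95496469e-02,  1.05309691e-04]), 'tool_pos': array([ 0.18117938, -0.62372565,  0.22155643]), 'tool_rot': array([-1.79901622e+02,  6.49966638e-03,  1.62030663e+01]), 'force': array([-0.8320332 ,  0.42040871, -0.5103251 ]), 'wrist_torque': array([-0.02013076, -0.02108327,  0.03836111]), 'grasp_force': 0.0, 'grip_width': 0.08712852788625265} 0.0187
```

View pics/scene0.png

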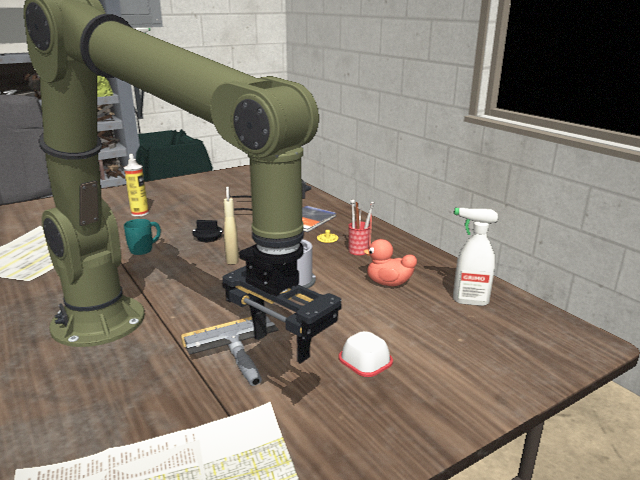

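View pics/top0.png

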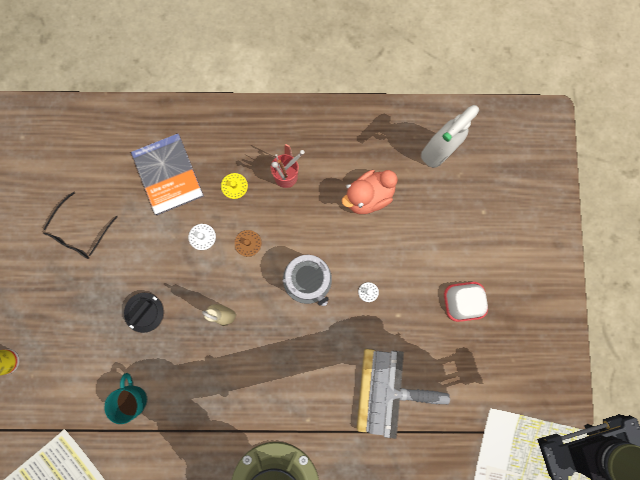

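The top picture shows the large white strainer at about (202,237), the cover at (143,312), the canister at (307,279) and the bottle at (218,315). The brown (248,243) and yellow (234,186) strainers are look-alikes, and the small strainer is at (369,292). The gripper is far off at lower right.

```bash
python3 - <<'E'
from h import *
c=dict(np.load("top0.npz")); P=cloud(c); im=c["pixels"]; hsv=cv2.cvtColor(im,cv2.COLOR_BGR2HSV)
def reg(u0,u1,v0,v1,zlo,zhi,name):
    m=np.zeros((480,640),bool); m[v0:v1,u0:u1]=1
    m&=(P[...,2]>zlo)&(P[...,2]<zhi)&(c["depth"]>0)
    q=P[m]; (x,r)=cv2.minEnclosingCircle(q[:,:2].astype(np.float32)); print(name,len(q),"centre",np.round(x,4),"r",round(r,4),"box",q.min(0).round(3),q.max(0).round(3), "mean",q.mean(0).round(4)); return m
reg(180,225,215,260,.002,.012,"strainer disk")
reg(180,225,215,260,.015,.05,"knob")
reg(115,170,285,340,.018,.04,"cover flange")
m=reg(115,170,285,340,.055,.08,"bar")
r=cv2.minAreaRect(P[m][:,:2].astype(np.float32)); print(r)
m=reg(275,340,245,315,.100,.120,"rim")
reg(190,245,290,335,.1,.3,"bottle")
# masks
for nm,(u0,u1,v0,v1),z,f in [("strainer",(180,225,215,260),.004,lambda h:(h[...,1]<60)&(h[...,2]>150)),("cover",(115,170,285,340),.026,lambda h:h[...,2]<60)]:
    mm=np.zeros((480,640),np.uint8); mm[v0:v1,u0:u1]=f(hsv[v0:v1,u0:u1])
    k=max(cv2.findContours(mm,0,2)[0],key=cv2.contourArea); q=np.array([onplane(c,u,v,z)[:2] for u,v in k[:,0]],np.float32)
    print(nm,cv2.minEnclosingCircle(q))
a=cv2.resize(im[245:315,272:342],None,fx=6,fy=6,interpolation=cv2.INTER_CUBIC); b=cv2.resize(im[277:347,108:168],None,fx=6,fy=6,interpolation=cv2.INTER_CUBIC)
cv2.imwrite("pics/crop.png",np.hstack([a,b]))
E
```

```text
strainer disk 1057 centre [0.6302 0.2036] r 0.0836 box [0.571 0.143 0.002] [0.69  0.264 0.012] mean [0.6301 0.2034 0.0048]
knob 35 centre [0.6311 0.2019] r 0.0087 box [0.623 0.194 0.019] [0.638 0.209 0.034] mean [0.6303 0.2015 0.0285]
cover flange 1026 centre [0.4326 0.3415] r 0.0517 box [0.382 0.29  0.02 ] [0.481 0.393 0.04 ] mean [0.432  0.3382 0.0312]
bar 179 centre [0.4316 0.3404] r 0.035 box [0.403 0.316 0.056] [0.463 0.367 0.073] mean [0.4326 0.34   0.0644]
((0.4323408007621765, 0.3413042426109314), (0.015086594969034195, 0.0697256550192833), 50.400184631347656)
rim 639 centre [ 0.5207 -0.076 ] r 0.0539 box [ 0.468 -0.128  0.1  ] [ 0.573 -0.024  0.118] mean [ 0.5204 -0.0762  0.1107]
bottle 388 centre [0.4307 0.1349] r 0.0281 box [0.406 0.108 0.101] [0.453 0.158 0.243] mean [0.4293 0.1295 0.1665]
strainer ((0.6311860680580139, 0.204550638794899), 0.037098076194524765)
cover ((0.4325345754623413, 0.3431847095489502), 0.04944479465484619)
```

View pics/crop.png

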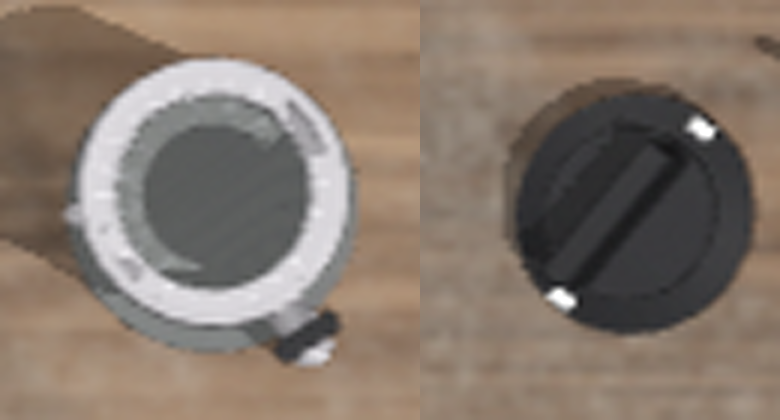

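The crop shows the notches at upper right (303,127) and lower left (130,265) of the canister rim. The tap is at lower right, and the cover's lug marks are at (702,127) and (562,300). I'll start moving and work out the notch angle in the same step.

```bash
cat >> h.py <<'E'
def rel(x,y,z,yaw):
    o=env.get_obs(); p=o["tool_pos"]; R=cv2.Rodrigues(np.zeros(3))[0]
    from scipy.spatial.transform import Rotation as S
    r=S.from_euler("xyz",o["tool_rot"],degrees=True)
    d=r.inv().apply(np.array([x,y,z])-p)*100
    tw=(o["tool_rot"][2]-yaw+180)%360-180
    print("t",round(o["time_s"],2),"pos",p.round(4),"rot",o["tool_rot"].round(2),"F",o["force"].round(1),"w",round(o["grip_width"],4),"g",round(o["grasp_force"],1),"q",o["qpos"].round(0)); print("dp",d.round(2),"twist",round(tw,1))
E
python3 -m jog '[{"dp":[0,0,-10],"twist":-10,"fingers":0.5},{"dp":[0,0,-10],"twist":-20,"fingers":0.5},{"dp":[66,-66.5,-10],"twist":-92,"fingers":0.5},{"dp":[66,-66.5,-10],"twist":-92,"fingers":0.5},{"dp":[66,-66.5,-10],"twist":-92,"fingers":0.5},{"dp":[66,-66.5,-10],"twist":-92,"fingers":0.5},{"dp":[66,-66.5,-10],"twist":-92,"fingers":0.5},{"dp":[66,-66.5,-10],"twist":-92,"fingers":0.5}]' 20
python3 - <<'E'
from h import *
rel(.631,.2025,.12,108)
c=dict(np.load("top0.npz"))
C=np.array([.5207,-.076])
for n,u,v in(("n1",322.5,266.2),("n2",293.7,289.2)):
    p=onplane(c,u,v,.110)[:2]; print(n,p,np.hypot(*(p-C)),np.degrees(np.arctan2(*(p-C)[::-1])))
m=[onplane(c,u,v,.026)[:2] for u,v in((155,298.2),(131.7,327))]; d=m[0]-m[1]; print("marks",m,(m[0]+m[1])/2,np.degrees(np.arctan2(d[1],d[0])))
# rim circle from bright mask
hsv=cv2.cvtColor(c["pixels"],cv2.COLOR_BGR2HSV)
mm=np.zeros((480,640),np.uint8); mm[245:315,272:342]=((hsv[...,2]>165)&(hsv[...,1]<40))[245:315,272:342]
P=cloud(c); mm&=(abs(P[...,2]-.11)<.008).astype(np.uint8)
k=max(cv2.findContours(mm,0,2)[0],key=cv2.contourArea)
q=np.array([onplane(c,u,v,.11)[:2] for u,v in k[:,0]],np.float32); print("rim",cv2.minEnclosingCircle(q),cv2.fitEllipse(q))
E
```

```text
time_s: 1.1
tool_pos: [0.3613, -0.2928, 0.3223]
tool_rot: [-180.0, 0.0, 101.0]
force: [1.0, -0.6, -0.1]
grip_width: 0.0437
grasp_force: 0.0
t 1.1 pos [ 0.3613 -0.2928  0.3223] rot [-1.7999e+02  1.0000e-02  1.0100e+02] F [ 1.  -0.6 -0.1] w 0.0437 g 0.0 q [ 62.  -6. -24.  98.  -2.  87.  49.]
dp [43.48 35.93 20.21] twist -7.0
n1 [ 0.54525931 -0.11242912] 0.04393450156808971 -56.01345341199444
n2 [ 0.48945643 -0.04323001] 0.04527728839694806 133.63402722555685
marks [array([0.46776507, 0.31431296]), array([0.39454184, 0.37050049])] [0.43115345 0.34240673] -37.500675605608535
rim ((0.5207695960998535, -0.0759146437048912), 0.05385357886552811) ((0.5206305384635925, -0.07572517544031143), (0.10479094088077545, 0.10552438348531723), 166.74603271484375)
```

```bash
python3 -m jog '[{"dp":[43.5,35.9,0],"twist":-7,"fingers":0.5},{"dp":[43.5,35.9,0],"twist":-7,"fingers":0.5},{"dp":[43.5,35.9,0],"twist":-7,"fingers":0.5},{"dp":[43.5,35.9,0],"twist":-7,"fingers":0.5},{"dp":[43.5,35.9,0],"twist":-7,"fingers":0.5},{"dp":[43.5,35.9,0],"twist":-7,"fingers":0.5},{"dp":[43.5,35.9,0],"twist":-7,"fingers":0.5},{"dp":[43.5,35.9,0],"twist":-7,"fingers":0.5}]'
python3 -m jog '[{"dp":[0,0,0]},{"dp":[0,0,0]},{"dp":[0,0,5]},{"dp":[0,0,10]},{"dp":[0,0,15]},{"dp":[0,0,20]},{"dp":[0,0,22]},{"dp":[0,0,22]}]'
python3 - <<'E'
from h import *
rel(.631,.2025,.008,108)
c=cam("scene"); cv2.imwrite("pics/s1.png",cv2.resize(c["pixels"][150:330,180:420],None,fx=3,fy=3)); np.savez("s1.npz",**c)
E
```

```text
time_s: 2.1
tool_pos: [0.6031, 0.1439, 0.3222]
tool_rot: [-180.0, 0.0, 107.6]
force: [0.8, -0.6, 0.2]
grip_width: 0.0441
grasp_force: 0.0
t 2.1 pos [0.6031 0.1439 0.3222] rot [-1.7998e+02  2.0000e-02  1.0757e+02] F [ 0.8 -0.6  0.2] w 0.0441 g 0.0 q [ 24.  20. -53.  77.  16.  91. -10.]
dp [ 4.76  4.43 31.41] twist -0.4validation failed for argument at $[0]...
```

View pics/s1.png

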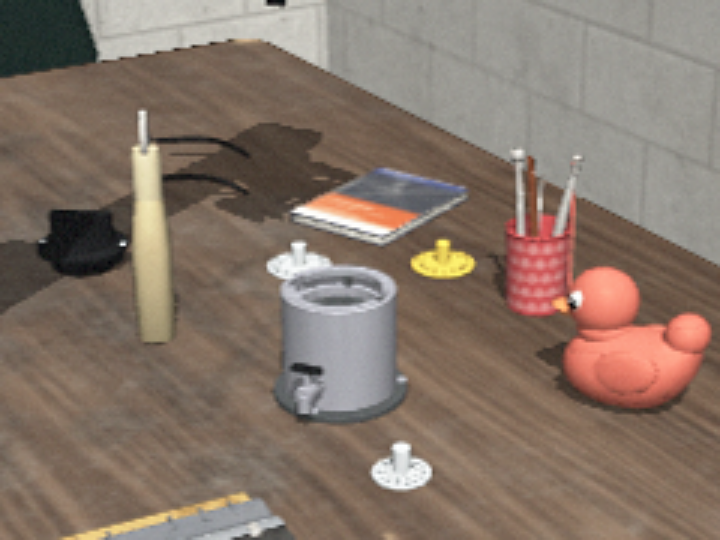

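The scene view is clear of the arm. The strainer's knob is at crop (298,243), the canister mouth at (338,290), and the cover is behind the bottle at (83,240). All the row fields are required, so I'll write them out in full and lower toward the knob.

```bash
python3 -m jog '[{"dp":[4.8,4.4,0],"twist":0,"fingers":0.5},{"dp":[4.8,4.4,5],"twist":0,"fingers":0.5},{"dp":[4.8,4.4,10],"twist":0,"fingers":0.5},{"dp":[4.8,4.4,15],"twist":0,"fingers":0.5},{"dp":[4.8,4.4,20],"twist":0,"fingers":0.5},{"dp":[4.8,4.4,24],"twist":0,"fingers":0.5},{"dp":[4.8,4.4,26],"twist":0,"fingers":0.5},{"dp":[4.8,4.4,26],"twist":0,"fingers":0.5}]'
python3 - <<'E'
from h import *
rel(.631,.2025,.008,108)
c=dict(np.load("s1.npz"))
print("knob top",onplane(c,279.3,231,.029))
hsv=cv2.cvtColor(c["pixels"],cv2.COLOR_BGR2HSV)
m=np.zeros((480,640),np.uint8); m[228:262,255:300]=((hsv[...,1]<60)&(hsv[...,2]>150))[228:262,255:300]
n,l,s,ce=cv2.connectedComponentsWithStats(m); print([(a.tolist(),b.round(1).tolist()) for a,b in zip(s,ce)][1:4])
P=cloud(c); q=P[(abs(P[...,2]-.110)<.003)&(np.hypot(P[...,0]-.5207,P[...,1]+.076)<.065)]
print("rim",len(q),cv2.minEnclosingCircle(q[:,:2].astype(np.float32)),q.min(0),q.max(0))
q=P[(abs(P[...,2]-.022)<.008)&(np.hypot(P[...,0]-.631,P[...,1]-.2025)<.015)]
print("knob",len(q),q.mean(0))
E
```

```text
time_s: 3.15
tool_pos: [0.6287, 0.2015, 0.0613]
tool_rot: [-179.8, -0.0, 107.7]
force: [0.2, 0.6, 0.3]
grip_width: 0.0433
grasp_force: 0.0
t 3.15 pos [0.6287 0.2015 0.0613] rot [-1.7985e+02 -1.0000e-02  1.0766e+02] F [0.2 0.6 0.3] w 0.0433 g 0.0 q [ 15.  35. -48.  90.  28.  67. -21.]
dp [0.03 0.26 5.33] twist -0.3
knob top [0.62622822 0.19071438 0.029     ]
[([296, 228, 4, 1, 4], [297.5, 228.0]), ([269, 230, 31, 32, 528], [285.5, 246.5])]
rim 80 ((0.5156407356262207, -0.08242310583591461), 0.0559990294277668) [ 0.46257108 -0.13825452  0.1070565 ] [ 0.56332368 -0.02851515  0.1104122 ]
knob 19 [0.62605622 0.19509172 0.02078689]
```

```bash
python3 -m jog '[{"dp":[0,0.2,3],"twist":0,"fingers":0.5},{"dp":[0,0.2,5.3],"twist":0,"fingers":0.5},{"dp":[0,0.2,5.3],"twist":0,"fingers":0.5},{"dp":[0,0.2,5.3],"twist":0,"fingers":0.1},{"dp":[0,0.2,5.3],"twist":0,"fingers":0},{"dp":[0,0.2,5.3],"twist":0,"fingers":0},{"dp":[0,0.2,5.3],"twist":0,"fingers":0},{"dp":[0,0.2,5.3],"twist":0,"fingers":0}]' 15
python3 - <<'E'
from h import *
rel(.5205,-.0765,.32,108)
E
```

```text
time_s: 4.15
tool_pos: [0.6317, 0.2027, 0.0101]
tool_rot: [180.0, 0.0, 107.7]
force: [-1.1, 0.3, 3.0]
grip_width: 0.0151
grasp_force: 15.0
t 4.15 pos [0.6317 0.2027 0.0101] rot [1.7997e+02 1.0000e-02 1.0766e+02] F [-1.1  0.3  3. ] w 0.0151 g 15.0 q [ 14.  38. -46.  92.  30.  63. -23.]
dp [-23.24 -19.05 -31.  ] twist -0.3
```

```bash
python3 -m jog '[{"dp":[0,0,-2],"twist":0,"fingers":0},{"dp":[0,0,-7],"twist":0,"fingers":0},{"dp":[0,0,-13],"twist":0,"fingers":0},{"dp":[0,0,-19],"twist":0,"fingers":0},{"dp":[0,0,-25],"twist":0,"fingers":0},{"dp":[-3,-2.5,-28],"twist":0,"fingers":0},{"dp":[-7,-5.7,-28],"twist":0,"fingers":0},{"dp":[-10,-8.2,-28],"twist":0,"fingers":0}]'
python3 -m jog '[{"dp":[-3,-2.5,0],"twist":0,"fingers":0},{"dp":[-6.5,-5.3,0],"twist":0,"fingers":0},{"dp":[-10,-8.2,0],"twist":0,"fingers":0},{"dp":[-13.2,-10.8,0],"twist":0,"fingers":0},{"dp":[-13.2,-10.8,2],"twist":0,"fingers":0},{"dp":[-13.2,-10.8,5],"twist":0,"fingers":0},{"dp":[-13.2,-10.8,8],"twist":0,"fingers":0},{"dp":[-13.2,-10.8,8],"twist":0,"fingers":0}]'
python3 - <<'E'
from h import *
rel(.5205,-.0765,.14,108)
c=cam("scene"); cv2.imwrite("pics/s2.png",cv2.resize(c["pixels"][150:330,180:420],None,fx=3,fy=3)); np.savez("s2.npz",**c)
E
```

```text
time_s: 5.15
tool_pos: [0.5831, 0.0809, 0.2909]
tool_rot: [179.9, 0.1, 107.6]
force: [1.0, 0.1, -1.3]
grip_width: 0.0153
grasp_force: 15.0
time_s: 6.15
tool_pos: [0.5191, -0.0755, 0.2084]
tool_rot: [-179.8, -0.1, 107.7]
force: [0.0, -0.3, -0.1]
grip_width: 0.0154
grasp_force: 15.0
t 6.15 pos [ 0.5191 -0.0755  0.2084] rot [-1.7981e+02 -1.0000e-01  1.0771e+02] F [ 0.  -0.3 -0.1] w 0.0154 g 15.0 q [ 52.   8. -50. 100.   6.  75.  18.]
dp [-0.15  0.12  6.84] twist -0.3
```

View pics/s2.png

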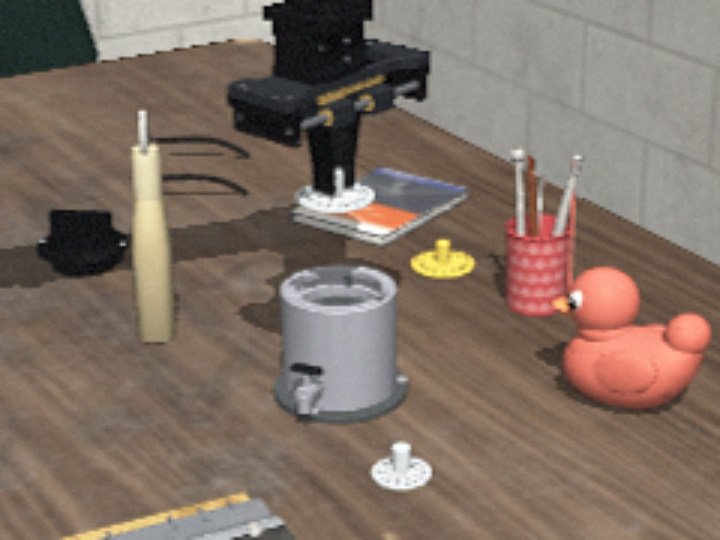

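The strainer hangs level on its knob. The disk centre is at crop (336,197), just above the mouth at (338,291). I'll compare the two in world coordinates.

```bash
python3 - <<'E'
from h import *
c=dict(np.load("s2.npz")); hsv=cv2.cvtColor(c["pixels"],cv2.COLOR_BGR2HSV)
# disk: bright; rays to plane z = tool - .0065+.004
def fit(u0,u1,v0,v1,f,z,n):
    m=np.zeros((480,640),np.uint8); m[v0:v1,u0:u1]=f[v0:v1,u0:u1]
    k=np.vstack([x for x in cv2.findContours(m,0,1)[0] if len(x)>8])[:,0]
    h=cv2.convexHull(k)[:,0]; q=np.array([onplane(c,u,v,z)[:2] for u,v in h],np.float32)
    print(n,len(h),h.min(0),h.max(0),"centre",cv2.minEnclosingCircle(q),cv2.fitEllipse(q)[:2])
fit(276,308,211,222,(hsv[...,1]<45)&(hsv[...,2]>150),.203,"disk")
fit(270,316,236,256,(hsv[...,1]<45)&(hsv[...,2]>140),.110,"rim")
print(c["pixels"][240:256:2,293].tolist())
E
```

```text
disk 13 [278 211] [304 221] centre ((0.5060864090919495, -0.09304101020097733), 0.042699236422777176) ((0.5075271725654602, -0.09367485344409943), (0.06692267954349518, 0.08375657349824905))
rim 14 [274 239] [311 255] centre ((0.5112269520759583, -0.0986117348074913), 0.06285592168569565) ((0.5108631253242493, -0.09779445827007294), (0.10645518451929092, 0.13442112505435944))
[[118, 115, 112], [117, 113, 112], [130, 125, 125], [179, 170, 170], [152, 147, 146], [90, 91, 87], [211, 201, 204], [219, 212, 210]]
```

```bash
python3 -m jog '[{"dp":[-0.15,0.12,3],"twist":0,"fingers":0},{"dp":[-0.15,0.12,6],"twist":0,"fingers":0},{"dp":[-0.15,0.12,8],"twist":0,"fingers":0},{"dp":[-0.15,0.12,9],"twist":0,"fingers":0},{"dp":[-0.15,0.12,9.6],"twist":0,"fingers":0},{"dp":[-0.15,0.12,10.2],"twist":0,"fingers":0},{"dp":[-0.15,0.12,10.2],"twist":0,"fingers":0},{"dp":[-0.15,0.12,10.2],"twist":0,"fingers":0}]'
python3 - <<'E'
from h import *
rel(.5205,-.0765,.0935,108)
E
```

```text
time_s: 7.2
tool_pos: [0.5227, -0.0771, 0.108]
tool_rot: [180.0, 0.0, 107.7]
force: [0.5, 1.4, -1.3]
grip_width: 0.0153
grasp_force: 15.0
t 7.2 pos [ 0.5227 -0.0771  0.108 ] rot [1.7997e+02 3.0000e-02 1.0766e+02] F [ 0.5  1.4 -1.3] w 0.0153 g 15.0 q [ 50.  14. -49. 107.  12.  64.  14.]
dp [ 0.13 -0.19  1.45] twist -0.3
```

```bash
python3 -m jog '[{"dp":[0,0,0.5],"twist":0,"fingers":0},{"dp":[0,0,0.9],"twist":0,"fingers":0},{"dp":[0,0,1.2],"twist":0,"fingers":0},{"dp":[0,0,1.4],"twist":0,"fingers":0},{"dp":[0,0,1.5],"twist":0,"fingers":0},{"dp":[0,0,1.5],"twist":0,"fingers":0}]'
python3 - <<'E'
from h import *
for i in range(2): rel(.5205,-.0765,.0935,108); env.read_camera("top")
E
```

```text
time_s: 7.95
tool_pos: [0.5223, -0.0771, 0.093]
tool_rot: [-180.0, 0.0, 107.7]
force: [-3.1, 0.2, 4.3]
grip_width: 0.0153
grasp_force: 15.0
t 7.95 pos [ 0.5223 -0.0771  0.093 ] rot [-1.7997e+02  2.0000e-02  1.0766e+02] F [-3.1  0.2  4.3] w 0.0153 g 15.0 q [ 49.  15. -49. 108.  13.  63.  13.]
dp [ 0.11 -0.16 -0.05] twist -0.3
t 8.0 pos [ 0.5223 -0.0771  0.093 ] rot [-1.7998e+02  2.0000e-02  1.0766e+02] F [-3.4 -0.1  5.9] w 0.0156 g 15.0 q [ 49.  15. -49. 108.  13.  63.  13.]
dp [ 0.11 -0.16 -0.05] twist -0.3
```

The disk meets the ledge at the expected height, so I'll release and rise.

```bash
python3 -m jog '[{"dp":[0,0,0],"twist":0,"fingers":0.3},{"dp":[0,0,0],"twist":0,"fingers":0.3},{"dp":[0,0,0],"twist":0,"fingers":0.3},{"dp":[0,0,-2],"twist":0,"fingers":0.3},{"dp":[0,0,-6],"twist":0,"fingers":0.3},{"dp":[0,0,-12],"twist":0,"fingers":0.3},{"dp":[0,0,-18],"twist":0,"fingers":0.3},{"dp":[0,0,-24],"twist":0,"fingers":0.5}]'
python3 - <<'E'
from h import *
rel(.432,.3415,.34,141)
E
```

```text
time_s: 9.05
tool_pos: [0.5222, -0.0765, 0.3362]
tool_rot: [179.9, 0.1, 107.7]
force: [0.4, -0.1, 0.3]
grip_width: 0.0305
grasp_force: 0.0
t 9.05 pos [ 0.5222 -0.0765  0.3362] rot [1.7991e+02 1.0000e-01 1.0770e+02] F [ 0.4 -0.1  0.3] w 0.0305 g 0.0 q [ 54.   5. -51.  88.   4.  89.  21.]
dp [42.57  4.12 -0.45] twist -33.3
```

```bash
python3 -m jog '[{"dp":[5,0.5,0],"twist":-8,"fingers":0.5},{"dp":[11,1.1,0],"twist":-16,"fingers":0.5},{"dp":[17,1.7,0],"twist":-24,"fingers":0.5},{"dp":[23,2.3,0],"twist":-33.3,"fingers":0.5},{"dp":[29,2.9,0],"twist":-33.3,"fingers":0.5},{"dp":[35,3.5,0],"twist":-33.3,"fingers":0.5},{"dp":[40,3.9,0],"twist":-33.3,"fingers":0.5},{"dp":[42.6,4.1,0],"twist":-33.3,"fingers":0.5}]'
python3 -m jog '[{"dp":[0,0,0],"twist":0,"fingers":0.5},{"dp":[0,0,5],"twist":0,"fingers":0.5},{"dp":[0,0,10],"twist":0,"fingers":0.5},{"dp":[0,0,15],"twist":0,"fingers":0.5},{"dp":[0,0,20],"twist":0,"fingers":0.5},{"dp":[0,0,23],"twist":0,"fingers":0.5},{"dp":[0,0,23],"twist":0,"fingers":0.5},{"dp":[0,0,23],"twist":0,"fingers":0.5}]'
python3 - <<'E'
from h import *
rel(.432,.3415,.038,141)
c=cam("top"); np.savez("t2.npz",**c); a=cv2.resize(c["pixels"][240:310,272:342],None,fx=6,fy=6,interpolation=cv2.INTER_CUBIC)
cv2.imwrite("pics/t2.png",a)
E
```

```text
time_s: 10.05
tool_pos: [0.4302, 0.3446, 0.334]
tool_rot: [179.9, -0.0, 141.2]
force: [0.2, 0.4, 0.4]
grip_width: 0.0432
grasp_force: 0.0
time_s: 11.05
tool_pos: [0.4337, 0.3411, 0.1043]
tool_rot: [179.9, 0.1, 140.9]
force: [0.2, -1.2, 0.6]
grip_width: 0.0431
grasp_force: 0.0
t 11.05 pos [0.4337 0.3411 0.1043] rot [1.7988e+02 7.0000e-02 1.4087e+02] F [ 0.2 -1.2  0.6] w 0.0431 g 0.0 q [ 13.  24. -65. 104.  24.  67.  -8.]
dp [ 0.16 -0.09  6.63] twist -0.1
```

View pics/t2.png

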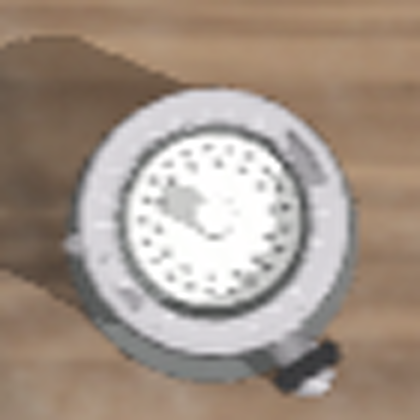

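The large strainer lies flat in the mouth with an even gap round it at (212,215). The notches show at (303,157) and (130,295). Next I'll grip the cover.

```bash
python3 -m jog '[{"dp":[0.1,-0.05,3],"twist":0,"fingers":0.5},{"dp":[0.1,-0.05,5.5],"twist":0,"fingers":0.5},{"dp":[0.1,-0.05,6.6],"twist":0,"fingers":0.5},{"dp":[0.1,-0.05,6.6],"twist":0,"fingers":0.5},{"dp":[0.1,-0.05,6.6],"twist":0,"fingers":0.2},{"dp":[0.1,-0.05,6.6],"twist":0,"fingers":0},{"dp":[0.1,-0.05,6.6],"twist":0,"fingers":0},{"dp":[0.1,-0.05,6.6],"twist":0,"fingers":0}]' 20
python3 -m jog '[{"dp":[0,0,0],"twist":0,"fingers":0},{"dp":[0,0,0],"twist":0,"fingers":0},{"dp":[0,0,-2],"twist":0,"fingers":0},{"dp":[0,0,-6],"twist":0,"fingers":0}]' 40
python3 - <<'E'
from h import *
rel(.5205,-.0765,.34,129)
c=cam("top"); np.savez("t3.npz",**c)
E
```

```text
time_s: 12.1
tool_pos: [0.4312, 0.3415, 0.0368]
tool_rot: [180.0, 0.0, 141.0]
force: [-0.4, -0.4, 1.5]
grip_width: 0.0138
grasp_force: 19.9
time_s: 12.6
tool_pos: [0.4298, 0.3404, 0.0962]
tool_rot: [-179.8, -0.1, 141.0]
force: [0.9, 0.7, -2.3]
grip_width: 0.0136
grasp_force: 39.9
t 12.6 pos [0.4298 0.3404 0.0962] rot [-1.7980e+02 -9.0000e-02  1.4099e+02] F [ 0.9  0.7 -2.3] w 0.0136 g 39.9 q [ 13.  25. -64. 104.  24.  67.  -9.]
dp [-33.25 -26.77 -24.33] twist 12.0
```

```bash
python3 -m jog '[{"dp":[0,0,-5],"twist":0,"fingers":0},{"dp":[0,0,-10],"twist":0,"fingers":0},{"dp":[0,0,-15],"twist":0,"fingers":0},{"dp":[0,0,-20],"twist":0,"fingers":0},{"dp":[0,0,-24.5],"twist":0,"fingers":0},{"dp":[-3,-2.4,-24.5],"twist":4,"fingers":0},{"dp":[-7,-5.6,-24.5],"twist":8,"fingers":0},{"dp":[-11,-8.9,-24.5],"twist":12,"fingers":0}]'
python3 - <<'E'
from h import *
rel(.5205,-.0765,.34,129)
E
```

```text
time_s: 13.65
tool_pos: [0.46, 0.2025, 0.3417]
tool_rot: [180.0, 0.0, 129.0]
force: [1.0, -0.3, -2.8]
grip_width: 0.0136
grasp_force: 39.9
t 13.65 pos [0.46   0.2025 0.3417] rot [1.8000e+02 4.0000e-02 1.2897e+02] F [ 1.  -0.3 -2.8] w 0.0136 g 39.9 q [ 43.   1. -69.  90.   1.  89.  12.]
dp [-25.5  -12.85   0.19] twist -0.0
```

```bash
python3 -m jog '[{"dp":[-4,-2,0],"twist":0,"fingers":0},{"dp":[-9,-4.5,0],"twist":0,"fingers":0},{"dp":[-14,-7,0],"twist":0,"fingers":0},{"dp":[-19,-9.5,0],"twist":0,"fingers":0},{"dp":[-23,-11.5,0],"twist":0,"fingers":0},{"dp":[-25.5,-12.8,2],"twist":0,"fingers":0},{"dp":[-25.5,-12.8,7],"twist":0,"fingers":0},{"dp":[-25.5,-12.8,12],"twist":0,"fingers":0}]'
python3 -m jog '[{"dp":[0,0,2],"twist":0,"fingers":0},{"dp":[0,0,3.5],"twist":0,"fingers":0},{"dp":[0,0,3.5],"twist":0,"fingers":0},{"dp":[0,0,3.5],"twist":0,"fingers":0}]'
python3 - <<'E'
from h import *
rel(.5205,-.0765,.155,129)
c=cam("top"); np.savez("t4.npz",**c)
s=cam("scene"); np.savez("s4.npz",**s)
cv2.imwrite("pics/s4.png",cv2.resize(s["pixels"][180:300,230:350],None,fx=5,fy=5,interpolation=cv2.INTER_CUBIC))
E
```

```text
time_s: 14.65
tool_pos: [0.5208, -0.0746, 0.2193]
tool_rot: [180.0, -0.0, 129.0]
force: [-0.2, -0.9, -2.5]
grip_width: 0.0139
grasp_force: 39.9
time_s: 15.15
tool_pos: [0.522, -0.0754, 0.1875]
tool_rot: [179.9, 0.1, 129.0]
force: [-0.4, -0.4, -3.4]
grip_width: 0.0137
grasp_force: 39.9
t 15.15 pos [ 0.522  -0.0754  0.1875] rot [1.7994e+02 7.0000e-02 1.2899e+02] F [-0.4 -0.4 -3.4] w 0.0137 g 39.9 q [ 55.  10. -55. 102.   8.  73.  38.]
dp [ 0.01 -0.19  3.25] twist -0.0
```

View pics/s4.png

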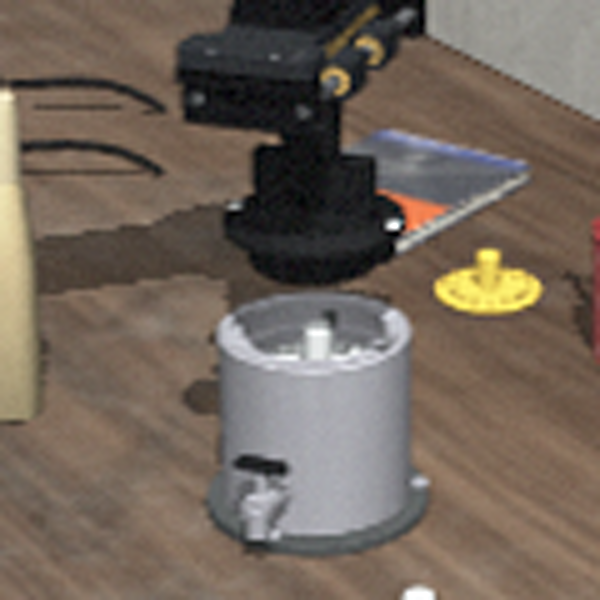

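The cover hangs level over the mouth: its flange spans 224–408 and the rim 218–411. The lug marks at (235,207) and (393,225) sit above the notches, so I'll lower it slowly.

```bash
python3 -m jog '[{"dp":[0,-0.12,2],"twist":0,"fingers":0},{"dp":[0,-0.12,3.5],"twist":0,"fingers":0},{"dp":[0,-0.12,4.3],"twist":0,"fingers":0},{"dp":[0,-0.12,4.6],"twist":0,"fingers":0},{"dp":[0,-0.12,4.6],"twist":0,"fingers":0}]'
python3 -m jog '[{"dp":[0,0,0.3],"twist":0,"fingers":0},{"dp":[0,0,0.5],"twist":0,"fingers":0},{"dp":[0,0,0.5],"twist":0,"fingers":0}]'
python3 - <<'E'
from h import *
rel(.5207,-.0765,.126,129)
E
```

```text
time_s: 15.88
tool_pos: [0.5207, -0.0764, 0.1408]
tool_rot: [180.0, 0.0, 129.0]
force: [0.1, -0.5, -2.1]
grip_width: 0.0138
grasp_force: 39.9
time_s: 16.25
tool_pos: [0.5212, -0.0756, 0.1377]
tool_rot: [180.0, 0.1, 129.0]
force: [-5.6, 2.5, 9.8]
grip_width: 0.0135
grasp_force: 40.0
t 16.25 pos [ 0.5212 -0.0756  0.1377] rot [1.7997e+02 7.0000e-02 1.2900e+02] F [-5.6  2.5  9.8] w 0.0135 g 40.0 q [ 54.  13. -54. 105.  11.  67.  36.]
dp [-0.04 -0.09  1.17] twist -0.0
```

```bash
python3 -c "
from h import *
print(env.get_obs()['wrist_torque'])"
python3 -m jog '[{"dp":[0,0,0],"twist":2,"fingers":0},{"dp":[0,0,0],"twist":4,"fingers":0},{"dp":[0,0,0],"twist":4,"fingers":0}]'
python3 -m jog '[{"dp":[0,0,0],"twist":-4,"fingers":0},{"dp":[0,0,0],"twist":-8,"fingers":0},{"dp":[0,0,0],"twist":-8,"fingers":0}]'
python3 -c "
from h import *
print(env.get_obs()['wrist_torque'])"
```

```text
[ 0.2559471   0.74953381 -0.08785464]
time_s: 16.62
tool_pos: [0.5202, -0.0767, 0.1352]
tool_rot: [-180.0, -0.0, 124.9]
force: [0.2, -0.2, -3.3]
grip_width: 0.0135
grasp_force: 40.0
time_s: 17.0
tool_pos: [0.5203, -0.0766, 0.1353]
tool_rot: [180.0, -0.0, 132.8]
force: [0.2, 0.1, -3.8]
grip_width: 0.014
grasp_force: 41.4
[ 0.16535884 -0.21198882 -0.89019433]
```

At yaw 125 the contact force vanished and it went down. Turning back met the notch's side, so the lugs are in the notches. I'll centre it and lower it the rest of the way.

```bash
python3 -m jog '[{"dp":[0,0,0],"twist":4,"fingers":0},{"dp":[0,0,0],"twist":7,"fingers":0},{"dp":[0,0,0.4],"twist":7,"fingers":0},{"dp":[0,0,0.7],"twist":7,"fingers":0},{"dp":[0,0,0.9],"twist":7,"fingers":0},{"dp":[0,0,0.9],"twist":7,"fingers":0}]'
python3 -c "
from h import *
print(env.get_obs()['wrist_torque']);rel(.5207,-.0765,.126,126)"
```

```text
time_s: 17.75
tool_pos: [0.5203, -0.0764, 0.1266]
tool_rot: [-180.0, -0.0, 126.0]
force: [-0.8, -0.7, -1.9]
grip_width: 0.0138
grasp_force: 39.9
[ 0.02030994  0.052679   -0.01785499]
t 17.75 pos [ 0.5203 -0.0764  0.1266] rot [-1.7998e+02 -1.0000e-02  1.2598e+02] F [-0.8 -0.7 -1.9] w 0.0138 g 39.9 q [ 53.  13. -53. 106.  12.  66.  32.]
dp [-0.03  0.03  0.06] twist -0.0
```

```bash
python3 -m jog '[{"dp":[0,0,0.1],"twist":0,"fingers":0},{"dp":[0,0,0.2],"twist":0,"fingers":0},{"dp":[0,0,0.2],"twist":0,"fingers":0}]'
python3 -c "
from h import *
print(env.get_obs()['wrist_torque']);rel(.5207,-.0765,.126,126)"
```

```text
time_s: 18.12
tool_pos: [0.521, -0.0768, 0.1256]
tool_rot: [180.0, 0.1, 125.9]
force: [-2.3, -0.6, 5.6]
grip_width: 0.0136
grasp_force: 40.0
[0.15058928 0.52541495 0.04647192]
t 18.12 pos [ 0.521  -0.0768  0.1256] rot [1.7998e+02 8.0000e-02 1.2594e+02] F [-2.3 -0.6  5.6] w 0.0136 g 40.0 q [ 53.  14. -53. 106.  12.  66.  32.]
dp [ 0.04 -0.01 -0.04] twist -0.1
```

It is seated at the expected height, 0.126. Next I'll turn it clockwise, which is positive twist with the tool pointing down.

```bash
python3 -m jog '[{"dp":[0,0,-0.1],"twist":5,"fingers":0},{"dp":[0,0,-0.1],"twist":13,"fingers":0},{"dp":[0,0,-0.1],"twist":21,"fingers":0},{"dp":[0,0,-0.1],"twist":29,"fingers":0},{"dp":[0,0,-0.1],"twist":37,"fingers":0},{"dp":[0,0,-0.1],"twist":45,"fingers":0},{"dp":[0,0,-0.1],"twist":50,"fingers":0},{"dp":[0,0,-0.1],"twist":50,"fingers":0}]'
python3 -c "
from h import *
print(env.get_obs()['wrist_torque']);rel(.5207,-.0765,.126,64)"
```

```text
time_s: 19.12
tool_pos: [0.5208, -0.076, 0.1258]
tool_rot: [179.9, -0.0, 76.0]
force: [-0.4, 1.5, 0.5]
grip_width: 0.0137
grasp_force: 40.0
[ 0.40472431 -0.05783903  0.04813655]
t 19.12 pos [ 0.5208 -0.076   0.1258] rot [ 1.7994e+02 -3.0000e-02  7.6040e+01] F [-0.4  1.5  0.5] w 0.0137 g 40.0 q [ 47.  12. -46. 106.   9.  66. -16.]
dp [-0.06  0.   -0.02] twist 12.0
```

```bash
python3 -m jog '[{"dp":[0,0,0],"twist":3,"fingers":0},{"dp":[0,0,0],"twist":6,"fingers":0},{"dp":[0,0,0],"twist":8,"fingers":0},{"dp":[0,0,0],"twist":8,"fingers":0}]'
python3 -c "
from h import *
print(env.get_obs()['wrist_torque'])"
python3 -m jog '[{"dp":[0,0,0],"twist":2,"fingers":0},{"dp":[0,0,0],"twist":4,"fingers":0},{"dp":[0,0,0],"twist":4,"fingers":0}]'
python3 -c "
from h import *
print(env.get_obs()['wrist_torque']);rel(.5207,-.0765,.126,64)"
```

```text
time_s: 19.62
tool_pos: [0.5207, -0.0761, 0.1257]
tool_rot: [180.0, -0.0, 68.0]
force: [-1.2, 0.9, 1.4]
grip_width: 0.0136
grasp_force: 40.0
[0.60582994 0.06906215 0.02457314]
time_s: 20.0
tool_pos: [0.5209, -0.0767, 0.1257]
tool_rot: [179.9, -0.0, 63.9]
force: [0.2, 0.7, 1.5]
grip_width: 0.0137
grasp_force: 40.0
[ 0.38882633 -0.12917925  0.0419121 ]
t 20.0 pos [ 0.5209 -0.0767  0.1257] rot [ 1.7993e+02 -1.0000e-02  6.3930e+01] F [0.2 0.7 1.5] w 0.0137 g 40.0 q [ 46.  12. -45. 106.   9.  66. -28.]
dp [ 0.01 -0.03 -0.03] twist -0.1
```

```bash
python3 -m jog '[{"dp":[0,0,0],"twist":2,"fingers":0},{"dp":[0,0,0],"twist":3,"fingers":0},{"dp":[0,0,0],"twist":3,"fingers":0}]'
python3 -c "
from h import *
print(env.get_obs()['wrist_torque'])"
python3 -m jog '[{"dp":[0,0,0],"twist":2,"fingers":0},{"dp":[0,0,0],"twist":3,"fingers":0},{"dp":[0,0,0],"twist":3,"fingers":0}]'
python3 -c "
from h import *
print(env.get_obs()['wrist_torque']);rel(.5207,-.0765,.126,64)"
```

```text
time_s: 20.38
tool_pos: [0.5209, -0.0767, 0.1257]
tool_rot: [179.9, 0.0, 61.0]
force: [2.4, -0.8, 0.7]
grip_width: 0.0134
grasp_force: 40.8
[ 0.06303952 -0.52891442  0.87118673]
time_s: 20.75
tool_pos: [0.521, -0.0764, 0.1257]
tool_rot: [179.9, -0.0, 58.0]
force: [4.0, -0.2, -0.1]
grip_width: 0.014
grasp_force: 42.0
[ 0.08567221 -0.92685521  0.95442436]
t 20.75 pos [ 0.521  -0.0764  0.1257] rot [ 1.7993e+02 -3.0000e-02  5.7970e+01] F [ 4.  -0.2 -0.1] w 0.014 g 42.0 q [ 46.  11. -44. 106.   9.  66. -33.]
dp [-0.02 -0.02 -0.03] twist -6.0
```

There is a firm stop at about yaw 62, with the torque levelling off near 0.95 N m. I'll let go, rise and check.

```bash
python3 -m jog '[{"dp":[0,0,0],"twist":0,"fingers":0.5},{"dp":[0,0,0],"twist":0,"fingers":0.5},{"dp":[0,0,0],"twist":0,"fingers":0.5},{"dp":[0,0,-3],"twist":0,"fingers":0.5},{"dp":[0,0,-8],"twist":0,"fingers":0.5},{"dp":[0,0,-14],"twist":0,"fingers":0.5},{"dp":[0,0,-20],"twist":0,"fingers":0.5},{"dp":[0,0,-20],"twist":0,"fingers":0.5}]'
python3 -m jog '[{"dp":[-3,-5,0],"twist":0,"fingers":0.5},{"dp":[-7,-9,0],"twist":0,"fingers":0.5},{"dp":[-11,-13,0],"twist":0,"fingers":0.5},{"dp":[-16,-15,0],"twist":0,"fingers":0.5},{"dp":[-21,-15,0],"twist":0,"fingers":0.5},{"dp":[-26,-15,0],"twist":0,"fingers":0.5},{"dp":[-26,-15,0],"twist":0,"fingers":0.5}]'
python3 - <<'E'
from h import *
c=cam("top"); P=cloud(c); s=cam("scene")
m=(np.hypot(P[...,0]-.5207,P[...,1]+.0765)<.06)
q=P[m&(P[...,2]>.142)&(P[...,2]<.17)]; print("bar",len(q),q[:,2].max(),np.median(q[:,2]),cv2.minAreaRect(q[:,:2].astype(np.float32)))
q=P[m&(P[...,2]>.105)&(P[...,2]<.13)]; print("flange z",np.median(q[:,2]))
cv2.imwrite("pics/end.png",np.hstack([cv2.resize(c["pixels"][240:310,262:342],None,fx=5,fy=5,interpolation=2),cv2.resize(s["pixels"][190:295,240:340],(400,350),interpolation=2)]))
cv2.imwrite("pics/endtop.png",c["pixels"])
E
```

```text
time_s: 21.75
tool_pos: [0.5224, -0.0764, 0.3304]
tool_rot: [179.5, -0.1, 57.9]
force: [0.0, 0.4, -0.8]
grip_width: 0.0433
grasp_force: 0.0
time_s: 22.62
tool_pos: [0.2993, -0.1997, 0.3121]
tool_rot: [-177.9, -0.6, 58.1]
force: [0.6, 1.7, 0.5]
grip_width: 0.0436
grasp_force: 0.0
bar 182 0.15918628180536976 0.15289407717831868 ((0.5199448466300964, -0.07665209472179413), (0.0687878429889679, 0.013508737087249756), 63.88821792602539)
flange z 0.1188084927734977
```

View pics/end.png

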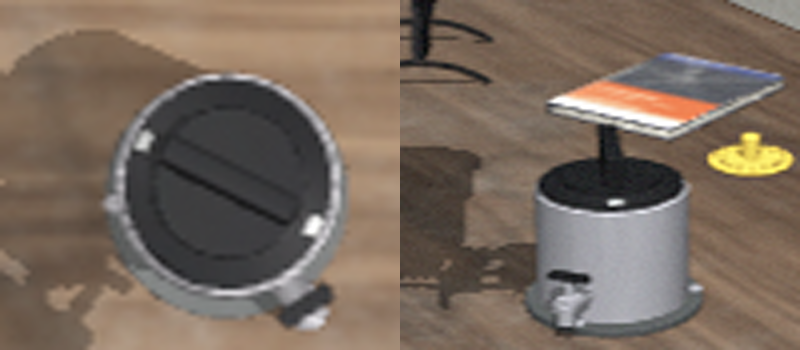

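View pics/endtop.png

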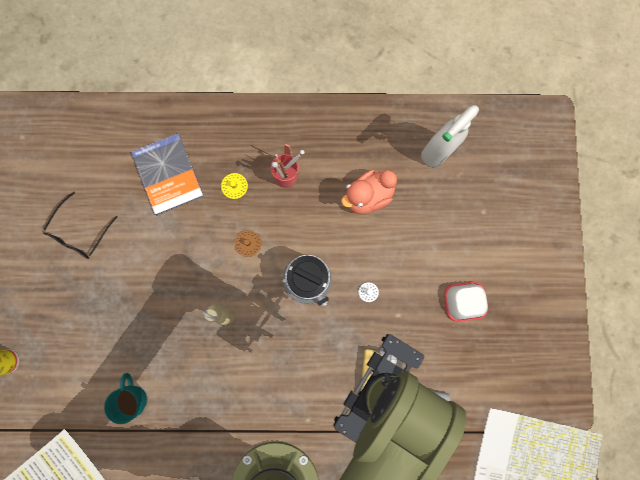

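The pictures show the cover fully down on the rim, its bar turned to about 63.5°, which is at the stop. The marks are at (144,140) and (313,225) in the left crop. The small strainer, bottle, pen cup, duck and tub are where they were, and the arm is clear.

```bash
python3 -m jog '[{"dp":[0,0,0],"twist":0,"fingers":0.5},{"dp":[0,0,0],"twist":0,"fingers":0.5},{"dp":[0,0,0],"twist":0,"fingers":0.5}]'; python3 -c "
from cell import env
print(env.get_obs()['joint_velocities'].round(2)); print(env.sign_off())"
```

```text
time_s: 23.1
tool_pos: [0.3011, -0.1983, 0.3128]
tool_rot: [-177.9, -0.0, 58.1]
force: [-0.4, 0.5, 0.2]
grip_width: 0.0437
grasp_force: 0.0
[-0.27 -0.04  0.76 -0.02  0.04 -0.05  0.12]
the job is handed in; nothing more can be done
None
```

The job is handed in at 23.1 s: the large strainer lies on the ledge knob up, the cover is fully down and turned clockwise to its stop, and the gripper has let go and is clear; the sign-off returned no verdict.

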